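# Ballast the tablet stand and hold its sprung clamp open

### The job

Get the tablet stand ready for the tablet: first hang the grey saddle weight with the yellow handle over the front bar of the stand's foot, with one plate on either side of the bar, and let go of it; until it hangs there, leave the clamp shut. Then take the clamp's blue pull grip and draw the sprung jaw straight up until the red bands on its two rods are level with the top of the housing, and finish still holding it there, so that a colleague can slip the tablet in. The stand must stay standing where it is, neither lifted, tipped nor shoved along, and the other things on the table are to be left alone.

Things in the scene. Friction and masses are not known exactly. Their poses are not given: they have to be found in the camera images.
- stand: Tablet stand, loose on the table, 1.36 kg. Origin on the table under the middle of the clamp housing; x to the rear, z up. Foot: two aluminium tubes along x, -220 to +110 mm, at y = -95 and +95 mm, 23 mm tall; mast at x = +35 mm. Grey housing 28 (x) x 100 (y) mm, 85 to 195 mm high; 247 mm tall overall, shut. The spring's pull at the red bands exceeds its weight: unballasted it lifts
- foot_bar (a point): Middle, on its axis, of the front bar of the foot: a level tube 20 mm thick along the stand's y, 190 mm long between 18 mm risers, at the stand's x = -150 mm, axis 75 mm and top 85 mm above the table. Clear above; the jaw's front edge is 117 mm behind it, 185 to 210 mm high when shut. Axes as the stand's
- jaw (a joint): Travel of the sprung jaw, m: 0 shut (the spring holds it there), growing as it is drawn straight up out of the housing; 0.060 when the middle of the red bands is level with the housing's top; end stop 0.085. Drawing takes about 9 N at first, 14 N at 0.060 (90 N/m); it springs shut when let go
- jaw_grip: Blue pull grip on top of the jaw, moving with it. Origin in the middle of the blue bar, 18 mm thick (x), 64 mm long (y), 22 mm tall, on a grey neck 12 mm thick; the jaw's top face is 27 mm below the origin. Straight above the stand's origin, 236 mm above the table when shut. Axes as the stand's. Clear above: pinch it from above across its 18 mm
- red_bands (a point): Point midway between the two rods at the middle height of the red bands (each band 6 mm tall, on a steel rod 10 mm thick, rods at y = -30 and +30 mm); moves with the jaw, inside the housing and out of sight while the jaw is shut
- housing_top (a point): Middle of the clamp housing's top face, 195 mm above the table
- weight: Saddle weight, 0.81 to 0.98 kg, standing on its two grey steel plates, an upside-down U: plates 60 (x) x 12 (y) x 58 mm tall, 54 mm over both, slot 30 mm wide along x, bridge underside 50 mm and top 58 mm above the plates' lower edges. Origin in the middle at the lower edges, z up. Hung, its x lies along the bar (either way round), origin 35 mm above the table
- weight_grip (a point): Middle of the weight's yellow handle bar, 88 mm above the weight's origin; the bar runs along the weight's x, 60 mm long, 14 mm thick (y) and 16 mm tall, with 22 mm free beneath it above the bridge. Pinch it from above across its 14 mm
- small_box: Clear acrylic box of red tubes, 74 x 94 x 66 mm, 0.28 kg, loose; leave alone. Origin in the middle of its underside. It and the weight may stand left or right of the stand
- tall_box: Clear acrylic box of long red tubes, 90 x 110 x 125 mm, loose; leave alone. Origin in the middle of its underside
- tablet: Tablet computer lying flat, 155 (x) x 230 (y) x 8 mm, loose; leave alone. Origin in the middle of its underside
- camera: Black camera with a radio trigger on top, 150 x 130 x 126 mm, loose; leave alone. Origin under its body
- lens: Black lens standing upright, 70 mm in diameter, 80 mm tall, loose; leave alone. Origin in the middle of its underside
- tube_tray: White tray with red tubes, 100 x 160 x 25 mm, loose; leave alone. Origin in the middle of its underside
There are look-alikes about, which are no part of the job. What is shaped like the weight but brown or purple is not meant.

How it is judged:
On the way:
1. the weight hangs over the front bar, astride it, let go (x of weight in the frame of stand between -0.162 and -0.138 m and y of weight in the frame of stand between -0.06 and 0.06 m and z of weight in the frame of stand between 0.029 and 0.041 m and angle between weight's own z axis and vertical below 0.2 rad and contact force between weight and stand above 3 N and contact force between the fingers and weight below 0.05 N and linear speed of weight below 0.02 m/s), for 0.3 s.
At the end, for the whole second after the job is handed in: Weight rests on the front bar, astride it (6 mm in height, 12 mm across, under 0.2 rad tilt), not touched by the robot; fingers hold the blue grip, jaw at rest at 0.053 to 0.067 m; stand raised under 5 mm, tipped under 0.05 rad, shifted under 40 mm (x of weight in the frame of stand between -0.162 and -0.138 m and y of weight in the frame of stand between -0.06 and 0.06 m and z of weight in the frame of stand between 0.029 and 0.041 m and angle between weight's own z axis and vertical below 0.2 rad and contact force between weight and stand above 3 N and contact force between each of the arm, the fingers and weight below 0.05 N and value of joint jaw between 0.053 and 0.067 m and velocity of joint jaw between -0.01 and 0.01 m/s and contact force between the fingers and jaw_grip above 5 N and height (world z) of stand below 0.005 m and angle between stand's own z axis and vertical below 0.05 rad and distance of stand from where it was at the start of the episode below 0.04 m); the arm keeps its last pose, push and grip.
It fails at once if the jaw is drawn out more than 20 mm before the weight hangs on the bar (value of joint jaw above 0.02 m and not (x of weight in the frame of stand between -0.162 and -0.138 m and y of weight in the frame of stand between -0.06 and 0.06 m and z of weight in the frame of stand between 0.029 and 0.041 m and angle between weight's own z axis and vertical below 0.2 rad and contact force between weight and stand above 3 N)).
It fails at once if the stand is lifted by 20 mm, tipped by 0.15 rad or shoved by 50 mm (height (world z) of stand above 0.02 m or angle between stand's own z axis and vertical above 0.15 rad or distance of stand from where it was at the start of the episode above 0.05 m).
It fails at once if another thing on the table is moved by 30 mm (distance of any of small_box, tall_box, tablet, camera, lens, tube_tray from where it was at the start of the episode above 0.03 m).
It also fails if it takes over 61 s, if anything falls off the work surface, if the arm or the gripper's body presses on something with over 40 N, if the wrist force passes 120 N, or if a joint passes its speed limit or range.

### The arm

A 6-joint arm with a two-finger parallel gripper is mounted at the origin on the work surface. World frame = base frame: x ahead of the robot, y to its left, z up, the work surface at z = 0. Lengths are in m, angles in rad, forces in N, time in s.
With the tool pointing down it reaches from about 0.25 to 0.725 m from the base axis. Payload 4 kg.
Tool frame: the origin (TCP) lies between the finger pads; the fingertips stand 8 mm ahead of it and the grasp point (between the pads) lies 11 mm behind it (bot.tip_reach is the distance from the TCP to the fingertips, in m); z points along the fingers, y is the line along which they close (so a half turn about z gives the same grasp; the last joint's range is limited). The gripper opens to 85 mm and grips with 20 to 120 N. Pads are 22 mm wide; open, the fingers measure 114 mm over their backs; the gripper's body (76 mm by 85 mm) begins 54 mm behind the grasp point. The pads swing forward as they close: fully open they stand 13 mm farther back than shut.
Start: joints at [1.315, 0.241, 0.005, 1.335, 0, 1.571], TCP at [0.127, 0.484, 0.239] pointing down, gripper open.
Joint ranges: [-2.72, 2.72], [-1.05, 1.87], [-1.09, 1.28], [-1.99, 2.15], [-1.42, 1.44], [-3.14, 3.14]. Speed limits (rad/s): [2.79, 2.79, 3.14, 3.14, 3.14, 3.14].

### API

Orientations are given as a unit quaternion [x, y, z, w].
In Python, from workcell import bot gives the robot as it stands.
- The arm moves only by the tool move_arm, never from a script. Its argument "deltas" is a list of rows, each a list of 7 numbers: the opening, from 0 (shut) to 1 (fully open), then the shift along the tool's x, y, z in mm, then the turn, a rotation vector about the tool's x, y, z in degrees. In form: [[gripper, tx, ty, tz, ax, ay, az], ...]. A call has 1 to 10 rows; each row shifts and turns the commanded pose from where the row before left it, along the tool's axes as they then stand; what a row does not reach is not made up. A row lasts 1/12 s, in which the tool goes at most 41.7 mm and 7.16 degrees, less where a joint would pass 70% of its speed; a pose out of reach is approached as far as the arm can. A call is refused whole if a number of a shift passes 41.7 or a number of a turn 7.16, either way. A call with a gripper value outside its range is refused whole. The fingers move at their own pace and stop on an object; the grip force is fixed at half the most. Time passes only in rows, so rows that do not move let the fingers close. It gives the time, the measured TCP pose, the force, the opening and the grip force at its end, in the units of the state.
- bot.get_obs(): the state, without advancing time (a new reading comes with each control period).
- bot.camera(name): name is "side" or "top" or "wrist"; returns the picture (480x640x3 uint8, blue, green, red); there is no depth.
- bot.calibration(name): a dict with "K" (3x3 intrinsics, pixels), "position" and "orientation" of the camera in the world. Camera axes: x right, y down, z forward; pixel columns grow to the right and rows downward; lengths in m; the calibration is good to about 2 mm. A picture is of the moment at which its call begins: read the wrist's pose just before it. calibration takes no time and is no camera call; for the wrist camera it gives the pose at the moment of the call.
- bot.job_done(): hands the job in; it is judged then, once.
Trained networks look in the newest picture that a camera, given by its name, has taken for a name from the list of things; names that differ only in an ending like _2 or _b are one class to them, and where a whole thing is asked for, a point or a joint stands for the part that bears it (a point fixed in the world has none). Each returns a list of dicts, best first, with "conf" (0 to 1); they miss things now and then, are a little off and sometimes report something else, mostly with a low value. They report only what shows in the picture. A call takes as long as a camera call. They do not tell look-alikes from the thing itself.
- bot.outline_of(query, camera): "pixels" (480x640 bool, what is visible of it) and "rect" ([left, top, width, height] in pixels, round what is visible of it).
The state is a dict: "clock": time; "joint_pos": joint angles; "joint_vel": joint speeds; "tau": joint torques, N m; "eef_pos": TCP position; "tool_rot": TCP orientation; "ft_force": force on the tool from outside, world axes, zero at the start; "ft_torque": the same for the moment, N m; "grip_width": finger opening in m; "grasp_force": force on a finger pad.
Only numpy, scipy, OpenCV 4.12 (cv2) and the standard library are available. Lean on these libraries where they do the work, as an engineer would, in place of code of your own. Each camera call takes 0.05 s, during which the arm holds its last target. There are 200 camera calls.

## Working session

There is one attempt and no reset: what is moved stays moved. The work goes in short steps, Python scripts to look and compute and a tool call to move; the robot and the scene stay as the last step left them, time stands still between calls to the robot, and variables do not carry over. Pictures are saved under pics/ and viewed, at most 10 in all, crops included, and the job is handed in when it is done.

Besides the shell and the picture viewer there is one more tool, called as a command line: name --pt "numbers of a row" for each row, then --argument value for the rest. move_arm: Moves the arm, as the interface text tells. Its arguments: {"type":"object","properties":{"deltas":{"type":"array","items":{"type":"array","items":{"type":"number"}}}},"required":["deltas"]}

```bash
mkdir -p pics; python3 - <<'E'
from workcell import bot
import cv2,numpy as np
a=bot.camera("top");b=bot.camera("side")
cv2.imwrite("pics/top0.png",a);cv2.imwrite("pics/side0.png",b)
for c in("top","side"):
    k=bot.calibration(c);print(c,np.round(k["K"],1).tolist(),k["position"],k["orientation"])
    for q in("weight","stand","jaw_grip"):
        print(q,[(round(r["conf"],2),r["rect"]) for r in bot.outline_of(q,c)])
o=bot.get_obs();print(o["eef_pos"],o["tool_rot"],o["clock"])
E
```

```text
top [[501.8, 0.0, 324.7], [0.0, 501.8, 250.1], [0.0, 0.0, 1.0]] [4.45339679e-01 3.65425106e-04 1.75609562e+00] [ 0.70934281 -0.70430847  0.0238814  -0.01456102]
weight [(0.92, [204.3, 259.8, 18.8, 21.0]), (0.82, [229.7, 230.6, 21.3, 22.9]), (0.79, [208.3, 290.6, 15.6, 23.0])]
stand [(0.62, [293.2, 195.8, 72.7, 97.1])]
jaw_grip [(0.64, [317.1, 218.6, 24.5, 7.7])]
side [[551.6, 0.0, 315.5], [0.0, 551.6, 239.2], [0.0, 0.0, 1.0]] [-0.07072965  1.09611964  1.16783072] [-0.20714204  0.87639805 -0.41989494  0.11272478]
weight [(0.81, [252.4, 347.5, 31.2, 39.5]), (0.8, [296.7, 357.4, 22.3, 39.9]), (0.59, [241.4, 314.0, 27.7, 35.8])]
stand [(0.89, [250.5, 202.3, 105.1, 106.9])]
jaw_grip [(0.47, [284.8, 202.9, 9.7, 20.4])]
[0.12647236 0.48363093 0.23913947] [ 1.27557344e-01  9.91831179e-01 -1.87670522e-04 -2.73859878e-05] 0.4
```

```bash
python3 - <<'E'
import cv2,numpy as np
a=cv2.imread("pics/top0.png")[170:320,180:400];b=cv2.imread("pics/side0.png")[190:410,220:400]
a=cv2.resize(a,None,fx=3.6,fy=3.6,interpolation=2);b=cv2.resize(b,None,fx=2.7,fy=2.7,interpolation=2)
cv2.imwrite("pics/topc.png",a);cv2.imwrite("pics/sidec.png",b)
E
```

```text
(no output)
```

View pics/topc.png

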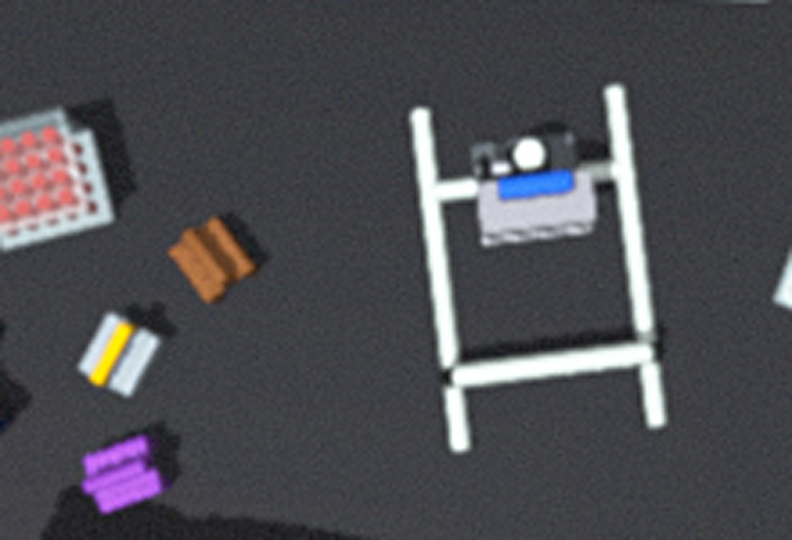

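View pics/sidec.png

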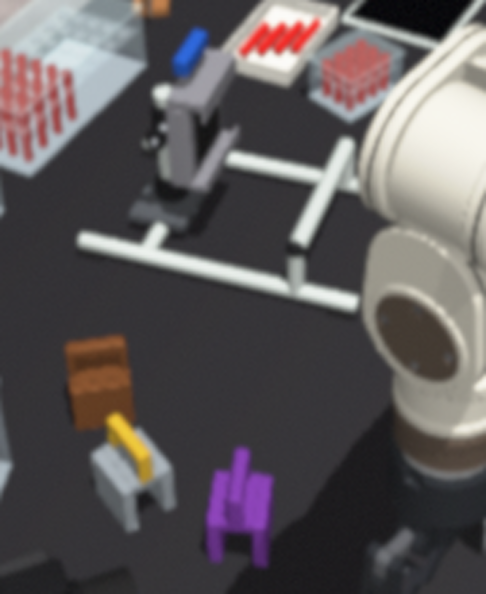

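View pics/top0.png

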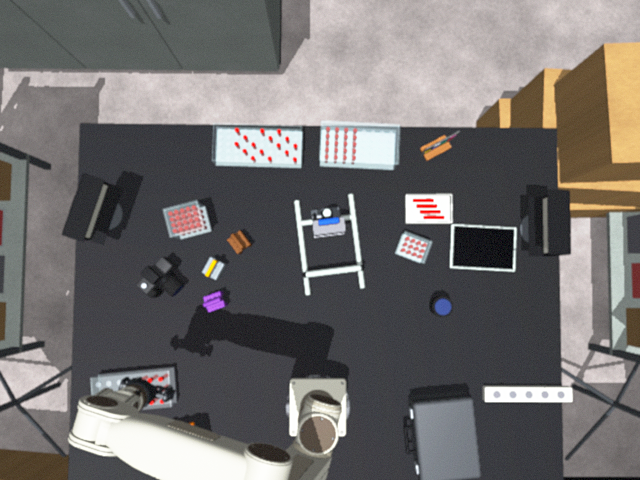

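The first top crop shows the candidates in full-image pixels: brown at (240,241), purple at (214,302), and grey with a yellow handle at (213,268). Only the last matches the description. It is confirmed as grey plates with a yellow bar in both crops. The front bar runs from about (306,275) to (361,268), and the blue grip is at (329,221).

```bash
cat >h.py <<'E'
from workcell import bot
import cv2,numpy as np
from scipy.spatial.transform import Rotation as R
def ray(cam,px,z,cal=None):
    k=cal or bot.calibration(cam);d=R.from_quat(k["orientation"]).apply(np.linalg.inv(k["K"])@[px[0],px[1],1]);p=np.array(k["position"])
    return p+d*(z-p[2])/d[2]
def mask(im,lo,hi,roi=None):
    m=cv2.inRange(cv2.cvtColor(im,cv2.COLOR_BGR2HSV),lo,hi)
    if roi:
        z=np.zeros_like(m);x,y,w,h=roi;z[y:y+h,x:x+w]=m[y:y+h,x:x+w];m=z
    return m
def bar(cam,m,z,cal=None):
    "centre and direction (deg mod 180) of a blob projected to height z"
    n,l,s,c=cv2.connectedComponentsWithStats(m);i=1+np.argmax(s[1:,4])
    ys,xs=np.nonzero(l==i);P=np.array([ray(cam,p,z,cal)[:2] for p in zip(xs,ys)])
    (c,wh,a)=cv2.minAreaRect((P*1000).astype(np.float32))
    u=np.linalg.svd(P-P.mean(0),full_matrices=False)[2][0]
    return P.mean(0),np.degrees(np.arctan2(u[1],u[0]))%180,sorted(np.round(wh)),len(P)
YEL=((18,120,100),(38,255,255));BLU=((105,150,80),(125,255,255))
E
python3 - <<'E'
from h import *
im=cv2.imread("pics/top0.png");s=cv2.imread("pics/side0.png")
print("Y",bar("top",mask(im,*YEL,(195,250,40,40)),.096))
print("B",bar("top",mask(im,*BLU,(300,205,60,30)),.247))
print("Ys",bar("side",mask(s,*YEL,(240,330,60,60)),.09))
print("Bs",bar("side",mask(s,*BLU,(270,195,40,30)),.238))
c=lambda x,y:(180+x/3.6-.5,170+y/3.6-.5)
L,Rr=ray("top",c(455,378),.085),ray("top",c(652,353),.085);print("bar",L,Rr,(L+Rr)/2,np.linalg.norm(L-Rr))
for q in((414,112),(615,90),(461,448),(657,424)):print(ray("top",c(*q),.023))
E
```

```text
Y (array([0.47418345, 0.35452338]), np.float64(151.86837268787656), [np.float64(15.0), np.float64(63.0)], 82)
B (array([ 0.61736699, -0.02963088]), np.float64(98.33306083139618), [np.float64(20.0), np.float64(59.0)], 127)
Ys (array([0.47214931, 0.36133588]), np.float64(146.95227605081232), [np.float64(24.0), np.float64(87.0)], 186)
Bs (array([ 0.61787833, -0.02955604]), np.float64(102.75465242269841), [np.float64(26.0), np.float64(87.0)], 137)
bar [0.45477431 0.04074308 0.085     ] [ 0.47913523 -0.14133599  0.085     ] [ 0.46695477 -0.05029646  0.085     ] 0.18370150086962878
[0.71132568 0.08405898 0.023     ]
[ 0.73446763 -0.11003151  0.023     ]
[0.38832675 0.03591991 0.023     ]
[ 0.41243029 -0.15158363  0.023     ]
```

```bash
cat >>h.py <<'E'
def plan(xyz,ang):
    "shift in present tool axes (mm) and az (deg) to reach tcp xyz with tool x at ang (mod 180), tool down"
    o=bot.get_obs();r=R.from_quat(o["tool_rot"]);x=r.apply([1,0,0]);a=np.degrees(np.arctan2(x[1],x[0]))
    az=-((ang-a+90)%180-90);rv=(r.inv()*R.from_quat([1,0,0,0])).as_rotvec()
    print("shift",np.round(r.inv().apply(np.array(xyz)-o["eef_pos"])*1000,1),"az",round(az,1),"tilt",np.round(np.degrees(np.arccos(-r.apply([0,0,1])[2])),2),
    "at",np.round(o["eef_pos"],4),"ang",round(a,1),"t",o["clock"],"F",np.round(o["ft_force"],1),"w",round(float(o["grip_width"]),4),"gf",round(float(o["grasp_force"]),1),"j",np.round(o["joint_pos"],2))
E
python3 -c "
from h import *
plan([.474,.355,.22],150.5)"
```

```text
shift [-368.8  -36.5   19.2] az 14.8 tilt 0.02 at [0.1265 0.4836 0.2391] ang 165.3 t 0.4 F [ 0.2 -0.1  0.5] w 0.0855 gf 0.0 j [1.32 0.24 0.   1.34 0.   1.57]
```

move_arm --pt "0.6 -36.8 -3.7 0 0 0 0" --pt "0.6 -36.8 -3.7 0 0 0 0" --pt "0.6 -36.8 -3.7 0 0 0 0" --pt "0.6 -36.8 -3.7 0 0 0 0" --pt "0.6 -36.8 -3.7 0 0 0 0" --pt "0.6 -36.8 -3.7 0 0 0 0" --pt "0.6 -36.8 -3.7 0 0 0 0" --pt "0.6 -36.8 -3.7 0 0 0 0" --pt "0.6 -36.8 -3.7 0 0 0 0" --pt "0.6 -20 -3.7 0 0 0 7"

```text
clock: 1.23
eef_pos: [0.4604, 0.3574, 0.239]
tool_rot: [0.19, 0.982, -0.0, 0.001]
ft_force: [0.5, 0.6, 0.2]
grip_width: 0.0513
grasp_force: 0.0
```

move_arm --pt "0.6 0 0 0 0 0 7" --pt "0.6 0 0 0 0 0 0" --pt "0.6 0 0 0 0 0 0"

```text
clock: 1.48
eef_pos: [0.4569, 0.3588, 0.239]
tool_rot: [0.246, 0.969, -0.0, -0.0]
ft_force: [0.2, 0.8, 0.0]
grip_width: 0.0512
grasp_force: 0.0
```

```bash
python3 -c "
from h import *
plan([.474,.355,.16],151)
cal=bot.calibration('wrist');im=bot.camera('wrist');cv2.imwrite('pics/w1.png',im)
print(bar('wrist',mask(im,*YEL),.096,cal))"
```

```text
shift [-16.9   4.8  79. ] az 0.5 tilt 0.04 at [0.4569 0.3588 0.239 ] ang 151.5 t 1.4833 F [0.2 0.8 0. ] w 0.0512 gf 0.0 j [0.67 0.4  0.23 1.4  0.   1.16]
(array([0.47119852, 0.35898283]), np.float64(153.04053087999986), [np.float64(14.0), np.float64(66.0)], 1217)
```

View pics/w1.png

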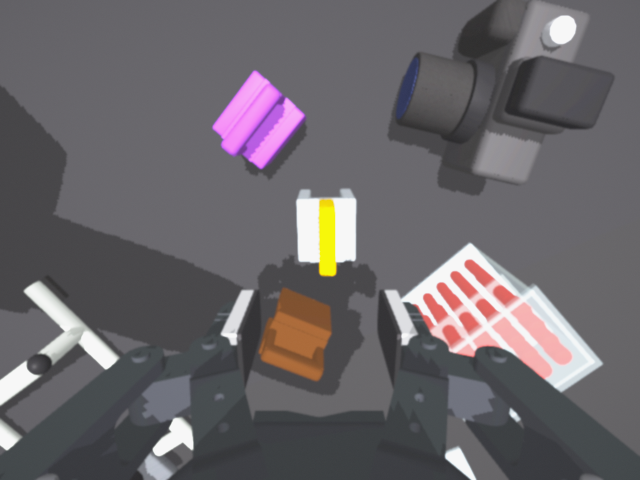

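The wrist view shows the yellow handle at (327,237), centred between the grey plates. Brown and purple are well clear of the finger line.

```bash
python3 -c "
from h import *
plan([.472,.358,.079],152.5)"
```

```text
shift [-14.2   6.4 160.2] az -1.0 tilt 0.03 at [0.4565 0.3592 0.2392] ang 151.5 t 1.5333 F [ 0.2 -0.2  0.4] w 0.0511 gf 0.0 j [0.67 0.4  0.23 1.4  0.   1.16]
```

move_arm --pt "0.6 -7 3.2 15 0 0 -1" --pt "0.6 -7 3.2 20 0 0 0" --pt "0.6 0 0 20 0 0 0" --pt "0.6 0 0 20 0 0 0" --pt "0.6 0 0 5 0 0 0" --pt "0.6 0 0 0 0 0 0"

```text
clock: 2.03
eef_pos: [0.4704, 0.3579, 0.1577]
tool_rot: [0.238, 0.971, -0.002, -0.001]
ft_force: [0.4, 0.3, -0.2]
grip_width: 0.051
grasp_force: 0.0
```

```bash
python3 -c "
from h import *
cal=bot.calibration('wrist');im=bot.camera('wrist');cv2.imwrite('pics/w2.png',im)
P=bar('wrist',mask(im,*YEL),.096,cal);print(P)
plan([*P[0],.079],P[1])"
```

```text
(array([0.47046529, 0.35949226]), np.float64(152.51843900379538), [np.float64(15.0), np.float64(66.0)], 2284)
shift [ 1.2  0.6 80.3] az -0.0 tilt 0.07 at [0.4713 0.3584 0.1593] ang 152.5 t 2.0833 F [-0.4  0.2  1. ] w 0.0514 gf 0.0 j [0.65 0.47 0.12 1.23 0.   1.13]
```

View pics/w2.png

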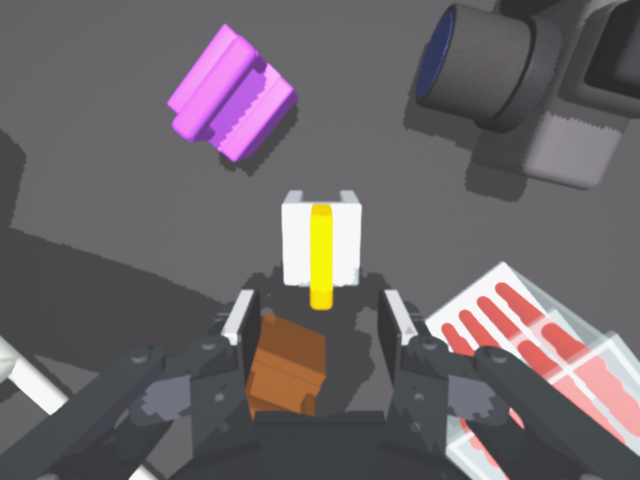

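The handle is centred between the fingers at x≈321, so I'll descend and grip.

move_arm --pt "0.6 0.5 0.5 20 0 0 0" --pt "0.6 0.5 0 20 0 0 0" --pt "0.6 0 0 20 0 0 0" --pt "0.6 0 0 12 0 0 0" --pt "0.6 0 0 7 0 0 0" --pt "0.6 0 0 0 0 0 0" --pt "0 0 0 0 0 0 0" --pt "0 0 0 0 0 0 0" --pt "0 0 0 0 0 0 0" --pt "0 0 0 0 0 0 0"

```text
clock: 2.92
eef_pos: [0.472, 0.3589, 0.0819]
tool_rot: [0.239, 0.971, 0.0, 0.001]
ft_force: [-0.9, -2.5, 5.1]
grip_width: 0.0131
grasp_force: 60.2
```

move_arm --pt "0 0 0 0 0 0 0" --pt "0 0 0 -10 0 0 0" --pt "0 0 0 -20 0 0 0" --pt "0 0 0 -30 0 0 0" --pt "0 0 0 -30 0 0 0" --pt "0 0 0 -25 0 0 0" --pt "0 0 0 -10 0 0 0" --pt "0 0 0 0 0 0 0" --pt "0 0 0 0 0 0 0"

```text
clock: 3.67
eef_pos: [0.4711, 0.3587, 0.204]
tool_rot: [0.239, 0.971, -0.001, -0.001]
ft_force: [-0.1, 0.0, -9.5]
grip_width: 0.013
grasp_force: 59.3
```

```bash
python3 -c "
from h import *
plan([.468,-.050,.205],97.8)
cal=bot.calibration('wrist');im=bot.camera('wrist');cv2.imwrite('pics/w3.png',im)"
```

```text
shift [-187.  -363.4   -0.6] az 54.5 tilt 0.11 at [0.4711 0.3587 0.204 ] ang 152.3 t 3.6667 F [-0.1  0.  -9.5] w 0.013 gf 59.3 j [0.65 0.44 0.2  1.33 0.   1.13]
```

View pics/w3.png

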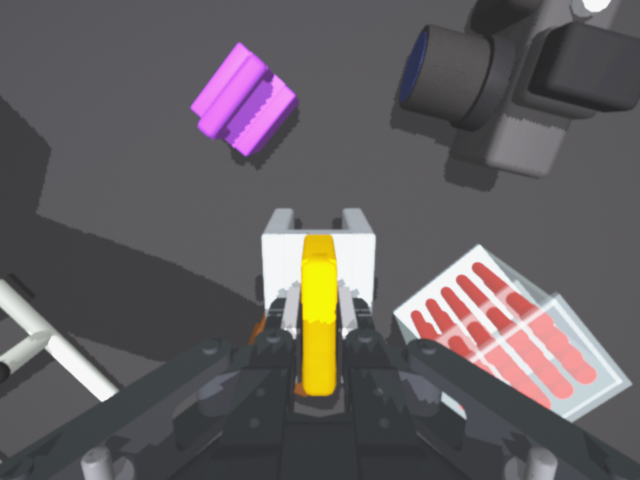

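The weight is held square, with the handle between the pads at (319,315), and nothing else is touched. Next I'll rotate and carry it.

move_arm --pt "0 0 0 -3 0 0 3.5" --pt "0 0 0 -3 0 0 6" --pt "0 0 0 0 0 0 6" --pt "0 0 0 0 0 0 6" --pt "0 0 0 0 0 0 6" --pt "0 0 0 0 0 0 6" --pt "0 0 0 0 0 0 6" --pt "0 0 0 0 0 0 6" --pt "0 0 0 0 0 0 6" --pt "0 0 0 0 0 0 3"

```text
clock: 4.55
eef_pos: [0.4702, 0.358, 0.2078]
tool_rot: [0.659, 0.752, -0.003, -0.001]
ft_force: [0.1, 0.3, -8.6]
grip_width: 0.0126
grasp_force: 59.3
```

move_arm --pt "0 -10 -1.4 0 0 0 0" --pt "0 -20 -3 0 0 0 0" --pt "0 -30 -4 0 0 0 0" --pt "0 -35 -5 0 0 0 0" --pt "0 -35 -5 0 0 0 0" --pt "0 -35 -5 0 0 0 0" --pt "0 -35 -5 0 0 0 0" --pt "0 -35 -5 0 0 0 0" --pt "0 -35 -5 0 0 0 0" --pt "0 -25 -3.5 0 0 0 0"

```text
clock: 5.38
eef_pos: [0.4681, 0.0573, 0.2096]
tool_rot: [0.657, 0.754, -0.002, -0.001]
ft_force: [-0.1, -0.5, -7.9]
grip_width: 0.0129
grasp_force: 59.3
```

move_arm --pt "0 -15 -2.2 0 0 0 0" --pt "0 -10 -1.4 0 0 0 0" --pt "0 0 0 0 0 0 0" --pt "0 0 0 0 0 0 0"

```text
clock: 5.72
eef_pos: [0.4695, 0.0356, 0.2104]
tool_rot: [0.657, 0.754, -0.0, -0.001]
ft_force: [0.2, 0.7, -9.2]
grip_width: 0.0127
grasp_force: 59.3
```

```bash
python3 -c "
from h import *
plan([.468,-.050,.205],97.8)
cal=bot.calibration('wrist');im=bot.camera('wrist');cv2.imwrite('pics/w4.png',im);print(cal)"
```

```text
shift [-84.6 -13.1   5.4] az 0.0 tilt 0.11 at [0.4695 0.0356 0.2104] ang 97.8 t 5.7167 F [ 0.2  0.7 -9.2] w 0.0127 gf 59.3 j [ 0.08  0.2  -0.12  1.25  0.    1.51]
{'K': array([[355.40808259,   0.        , 318.78970344],
       [  0.        , 355.40808259, 238.08877426],
       [  0.        ,   0.        ,   1.        ]]), 'position': array([0.46060729, 0.10975496, 0.34633179]), 'orientation': array([0.98654061, 0.06818961, 0.00945435, 0.14831864])}
```

View pics/w4.png

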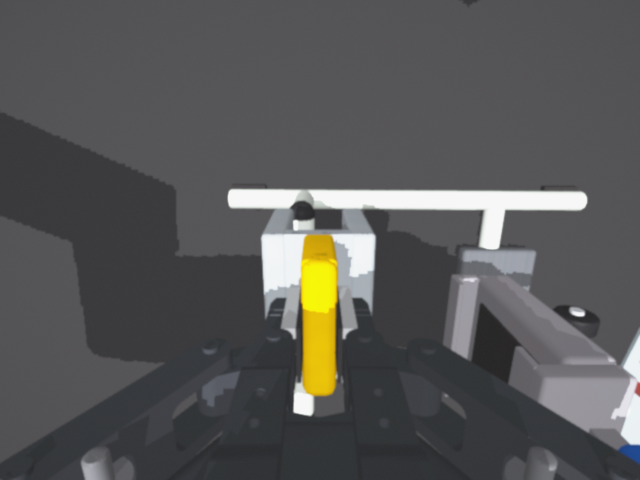

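The bar shows at its black end cap (303,210) and again below the weight at (304,402). I'll use both points to fix the bar line relative to the tool.

```bash
python3 -c "
from h import *
a=ray('wrist',(303,211),.08);b=ray('wrist',(304.5,402),.085);print(a,b)
d=(b-a)[:2];print(np.degrees(np.arctan2(*(-d)[::-1])))
# foot tube front-left end etc
im=cv2.imread('pics/w4.png');g=cv2.cvtColor(im,6)
for r in (395,400,405):
  c=np.nonzero(g[r,285:335]>150)[0]+285;print(r,c.min(),c.max())
for r in (209,212,215):
  c=np.nonzero(g[r,280:335]<45)[0]+280;print(r,c.min(),c.max(),len(c))
T=cv2.imread('pics/top0.png')
gt=cv2.cvtColor(T,6)
P=[]
for u in range(312,358,3):
  col=gt[262:282,u].astype(float);w=np.clip(col-120,0,None);P.append(ray('top',(u,262+(w*np.arange(20)).sum()/w.sum()),.083)[:2])
P=np.array(P);f=np.polyfit(P[:,1],P[:,0],1);print(f,'x at y=-.05',np.polyval(f,-.05),np.degrees(np.arctan2(1,f[0])), 'res',np.abs(np.polyval(f,P[:,1])-P[:,0]).max())
"
```

```text
[0.45677775 0.04897093 0.08      ] [ 0.4801638  -0.12349307  0.085     ]
97.72218490139483
395 294 313
400 294 313
405 293 313
209 310 311 2
212 312 313 2
215 311 313 3
[-0.13461374  0.46073233] x at y=-.05 0.4674630213181912 97.66671189655295 res 0.0009894562360259207
```

move_arm --pt "0 -10 -1.5 0 0 0 0" --pt "0 -20 -3 0 0 0 0" --pt "0 -25 -3.5 0 0 0 0" --pt "0 -20 -2.5 0 0 0 0" --pt "0 -10 -1.5 0 0 0 0" --pt "0 0 0 0 0 0 0" --pt "0 0 0 0 0 0 0" --pt "0 0 0 0 0 0 0"

```text
clock: 6.43
eef_pos: [0.4699, -0.0492, 0.2111]
tool_rot: [0.657, 0.754, 0.0, -0.0]
ft_force: [0.3, 0.6, -8.8]
grip_width: 0.0126
grasp_force: 59.3
```

```bash
python3 -c "
from h import *
plan([.469,-.050,.150],97.7)
im=bot.camera('wrist');cv2.imwrite('pics/w5.png',im)
T=bot.camera('side')[200:320,230:390]
T=cv2.resize(T,None,fx=3,fy=3,interpolation=2)
o=np.zeros((480,800,3),np.uint8);o[:360,:480]=T
o[:,480:]=im[:,160:480]
cv2.imwrite('pics/c5.png',o)
print(ray('wrist',(320,400),.085))
"
```

```text
shift [-0.7 -1.  61.1] az 0.2 tilt 0.05 at [ 0.4699 -0.0492  0.2111] ang 97.9 t 6.4333 F [ 0.3  0.6 -8.8] w 0.0126 gf 59.3 j [-0.1   0.2  -0.12  1.25  0.    1.33]
[ 0.49424838 -0.20525931  0.085     ]
```

View pics/c5.png

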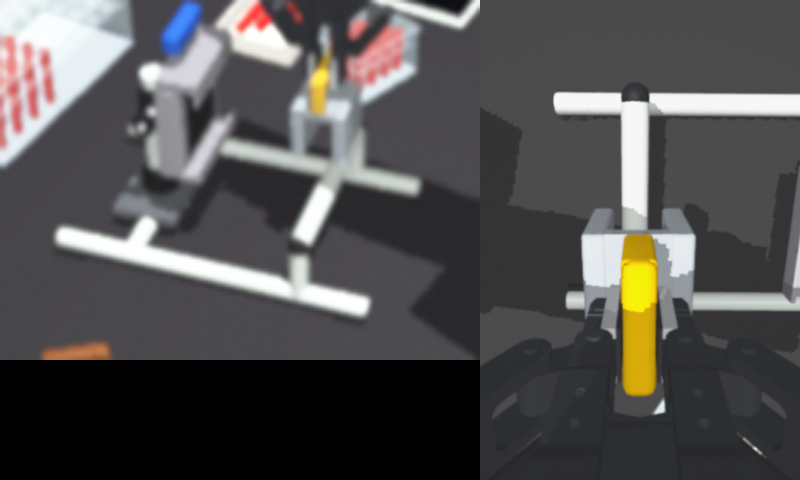

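The weight is over the bar and the bar runs into the slot; in the right-hand crop the bar centre is at ~635 and the slot centre at ~638. I'll compute the residual.

```bash
python3 -c "
from h import *
im=cv2.imread('pics/w5.png');g=cv2.cvtColor(im,6)
t=bot.get_obs()['eef_pos'];r=R.from_quat(bot.get_obs()['tool_rot'])
for v in (125,145,165,185,200):
  c=np.nonzero(g[v,285:345]>140)[0]+285;m=(c.min()+c.max())/2;p=ray('wrist',(m,v),.083)
  print(v,c.min(),c.max(),np.round(r.inv().apply(p-t)*1000,1))
for v in (250,270):
  c=np.nonzero(g[v,240:400]>140)[0]+240;print(v,c.min(),c.max(),np.round(r.inv().apply(ray('wrist',((c.min()+c.max())/2,v),.186)-t)*1000,1))
"
```

```text
125 301 328 [ 77.1  -1.9 128.3]
145 301 327 [ 63.4  -2.3 128.3]
165 301 327 [ 49.2  -2.3 128.2]
185 302 327 [ 34.6  -2.  128.2]
200 302 327 [ 23.3  -2.  128.2]
250 262 374 [19.1  0.8 25.2]
270 263 373 [ 8.8  0.8 25.2]
```

move_arm --pt "0 0 -2.5 0 0 0 0" --pt "0 0 0 10 0 0 0" --pt "0 0 0 15 0 0 0" --pt "0 0 0 15 0 0 0" --pt "0 0 0 15 0 0 0" --pt "0 0 0 12 0 0 0" --pt "0 0 0 10 0 0 0" --pt "0 0 0 8 0 0 0" --pt "0 0 0 0 0 0 0" --pt "0 0 0 0 0 0 0"

```text
clock: 7.37
eef_pos: [0.4672, -0.0501, 0.1262]
tool_rot: [0.657, 0.754, -0.0, -0.0]
ft_force: [-0.0, -0.4, -8.2]
grip_width: 0.0131
grasp_force: 59.3
```

move_arm --pt "0 0 0 3 0 0 0" --pt "0 0 0 2 0 0 0" --pt "0 0 0 0 0 0 0" --pt "0 0 0 0 0 0 0"

```text
clock: 7.7
eef_pos: [0.4676, -0.0504, 0.1216]
tool_rot: [0.657, 0.754, 0.0, 0.0]
ft_force: [1.0, -0.3, -8.3]
grip_width: 0.0128
grasp_force: 59.3
```

move_arm --pt "0 0 0 2 0 0 0" --pt "0 0 0 1.5 0 0 0" --pt "0 0 0 0 0 0 0" --pt "0 0 0 0 0 0 0"

```text
clock: 8.03
eef_pos: [0.4673, -0.0504, 0.1177]
tool_rot: [0.657, 0.754, -0.0, -0.0]
ft_force: [-0.2, 0.5, -8.8]
grip_width: 0.0126
grasp_force: 59.3
```

move_arm --pt "0 0 0 1 0 0 0" --pt "0 0 0 1 0 0 0" --pt "0 0 0 0 0 0 0" --pt "0 0 0 0 0 0 0"

```text
clock: 8.37
eef_pos: [0.4677, -0.0504, 0.1167]
tool_rot: [0.657, 0.754, 0.0, 0.0]
ft_force: [-3.7, 0.8, 2.1]
grip_width: 0.0128
grasp_force: 60.6
```

Contact made; the bar now carries the weight. Release it, then retreat straight up.

move_arm --pt "0.3 0 0 -1 0 0 0" --pt "0.4 0 0 0 0 0 0" --pt "0.4 0 0 0 0 0 0" --pt "0.4 0 0 0 0 0 0" --pt "0.4 0 0 -10 0 0 0" --pt "0.4 0 0 -20 0 0 0" --pt "0.4 0 0 -30 0 0 0" --pt "0.4 0 0 -40 0 0 0" --pt "0.4 0 0 -40 0 0 0" --pt "0.4 0 0 -40 0 0 0"

```text
clock: 9.2
eef_pos: [0.4672, -0.0504, 0.2987]
tool_rot: [0.657, 0.754, 0.0, 0.0]
ft_force: [-0.2, 0.2, 0.3]
grip_width: 0.0342
grasp_force: 0.0
```

move_arm --pt "0.4 0 0 -30 0 0 0" --pt "0.4 0 0 0 0 0 0" --pt "0.4 0 0 0 0 0 0"

```text
clock: 9.45
eef_pos: [0.4689, -0.0506, 0.329]
tool_rot: [0.657, 0.754, 0.002, 0.002]
ft_force: [0.5, 1.4, -0.5]
grip_width: 0.0341
grasp_force: 0.0
```

```bash
python3 -c "
from h import *
plan([.6174,-.030,.32],97.7)
im=bot.camera('wrist');cv2.imwrite('pics/w6.png',im)
T=bot.camera('top');S=bot.camera('side')
f=cv2.resize(S[200:320,230:390],None,fx=3,fy=3,interpolation=2)
o=np.zeros((600,800,3),np.uint8);o[:360,:480]=f;o[360:,:320]=im[::2,::2];o[:480,480:]=im[:,200:520]
cv2.imwrite('pics/c6.png',o)
print('Bside',bar('side',mask(S,*BLU,(270,195,40,30)),.238))
print('Bside0',bar('side',mask(cv2.imread('pics/side0.png'),*BLU,(270,195,40,30)),.238))
print('Bw',bar('wrist',mask(im,*BLU),.247))
print('Yw',bar('wrist',mask(im,*YEL),.131))
"
```

```text
shift [1.000e-01 1.499e+02 9.900e+00] az 0.1 tilt 0.34 at [ 0.4689 -0.0506  0.329 ] ang 97.8 t 9.45 F [ 0.5  1.4 -0.5] w 0.0341 gf 0.0 j [-0.11  0.16  0.13  1.54 -0.    1.33]
Bside (array([ 0.61817741, -0.02962307]), np.float64(102.61992949908219), [np.float64(25.0), np.float64(87.0)], 134)
Bside0 (array([ 0.61787833, -0.02955604]), np.float64(102.75465242269841), [np.float64(26.0), np.float64(87.0)], 137)Traceback (most recent call last):
  File "<string>", line 11, in <module>
    print('Bw',bar('wrist',mask(im,*BLU),.247))
               ~~~^^^^^^^^^^^^^^^^^^^^^^^^^^^^
  File "h.py", line 15, in bar
    ys,xs=np.nonzero(l==i);P=np.array([ray(cam,p,z,cal)[:2] for p in zip(xs,ys)])
                                       ~~~^^^^^^^^^^^^^
  File "h.py", line 5, in ray
    k=cal or bot.calibration(cam);d=R.from_quat(k["orientation"]).apply(np.linalg.inv(k["K"])@[px[0],px[1],1]);p=np.array(k["position"])
             ~~~~~~~~~~~~~~~^^^^^
ValueError: time passes only in moves, steps and waits
```

View pics/c6.png

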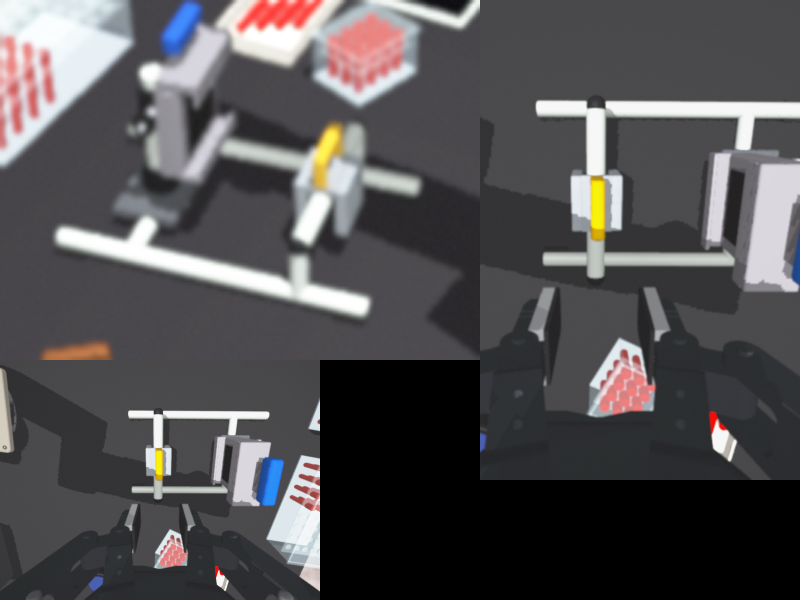

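The weight hangs astride the bar, with plates on both sides (yellow at (597,208) in the right-hand crop), and the stand has not moved. Next I'll go above the blue grip.

move_arm --pt "0.6 0 15 0 0 0 0" --pt "0.6 0 30 0 0 0 0" --pt "0.6 0 35 0 0 0 0" --pt "0.6 0 35 0 0 0 0" --pt "0.6 0 25 0 0 0 0" --pt "0.6 0 10 0 0 0 0" --pt "0.6 0 0 0 0 0 0" --pt "0.6 0 0 0 0 0 0" --pt "0.6 0 0 0 0 0 0"

```text
clock: 10.35
eef_pos: [0.615, -0.03, 0.3257]
tool_rot: [0.657, 0.754, -0.001, -0.001]
ft_force: [-0.7, 0.5, -0.7]
grip_width: 0.0512
grasp_force: 0.0
```

```bash
python3 -c "
from h import *
plan([.6174,-.030,.228],97.7)
cal=bot.calibration('wrist');im=bot.camera('wrist');cv2.imwrite('pics/w7.png',im)
B=bar('wrist',mask(im,*BLU),.247,cal);print(B)
m=mask(im,*BLU);print(cv2.boundingRect(m))
plan([*B[0],.228],B[1])
"
```

```text
shift [-0.4  2.6 97.7] az 0.1 tilt 0.16 at [ 0.615  -0.03    0.3257] ang 97.8 t 10.35 F [-0.7  0.5 -0.7] w 0.0512 gf 0.0 j [-0.05  0.48  0.57  1.67 -0.    1.39]
(array([ 0.61596016, -0.02609666]), np.float64(97.42291518164295), [np.float64(17.0), np.float64(65.0)], 2505)
(306, 197, 169, 271)
shift [ 3.8  1.6 98.4] az 0.4 tilt 0.09 at [ 0.615  -0.0301  0.3264] ang 97.8 t 10.4 F [ 0.4 -0.3  0.5] w 0.0516 gf 0.0 j [-0.05  0.48  0.57  1.67 -0.    1.39]
```

```bash
python3 -c "
from h import *
for z in (.14,.17,.2,.22): print(z,ray('top',(180+529/3.6-.5,170+153/3.6-.5),z)[:2],ray('side',(230+150/3-.5,200+75/3-.5),z)[:2])
plan([.617,-.0295,.228],97.7)"
```

```text
0.14 [ 0.65713623 -0.02536458] [ 0.67777001 -0.0599641 ]
0.17 [ 0.65320459 -0.02488695] [ 0.65592304 -0.02622069]
0.2 [ 0.64927296 -0.02440931] [0.63407606 0.00752272]
0.22 [ 0.64665187 -0.02409089] [0.61951142 0.03001833]
shift [ 0.3  2.2 98.4] az 0.1 tilt 0.09 at [ 0.615  -0.0301  0.3264] ang 97.8 t 10.4 F [ 0.4 -0.3  0.5] w 0.0516 gf 0.0 j [-0.05  0.48  0.57  1.67 -0.    1.39]
```

The mast knob is at about 0.17 m, below the fingertips, so I can descend and grip.

move_arm --pt "0.6 0 2 15 0 0 0" --pt "0.6 0 0 25 0 0 0" --pt "0.6 0 0 25 0 0 0" --pt "0.6 0 0 18 0 0 0" --pt "0.6 0 0 10 0 0 0" --pt "0.6 0 0 5 0 0 0" --pt "0.6 0 0 0 0 0 0" --pt "0.6 0 0 0 0 0 0"

```text
clock: 11.07
eef_pos: [0.6183, -0.0298, 0.2301]
tool_rot: [0.657, 0.754, 0.001, 0.001]
ft_force: [0.1, -0.3, -1.2]
grip_width: 0.0511
grasp_force: 0.0
```

move_arm --pt "0 0 0 0 0 0 0" --pt "0 0 0 0 0 0 0" --pt "0 0 0 0 0 0 0" --pt "0 0 0 0 0 0 0" --pt "0 0 0 0 0 0 0"

```text
clock: 11.48
eef_pos: [0.6152, -0.0302, 0.2304]
tool_rot: [0.657, 0.754, -0.002, -0.001]
ft_force: [-10.7, -0.1, 6.8]
grip_width: 0.0169
grasp_force: 60.9
```

Gripped, with a small side load. I'll ease 2 mm toward -x and start drawing slowly.

move_arm --pt "0 0 -1.5 0 0 0 0" --pt "0 0 0 -1 0 0 0" --pt "0 0 0 0 0 0 0" --pt "0 0 0 0 0 0 0"

```text
clock: 11.82
eef_pos: [0.6152, -0.0302, 0.2304]
tool_rot: [0.657, 0.754, -0.001, -0.001]
ft_force: [-6.4, -1.8, 4.4]
grip_width: 0.0166
grasp_force: 60.4
```

move_arm --pt "0 0 0 -3 0 0 0" --pt "0 0 0 -3 0 0 0" --pt "0 0 0 -3 0 0 0" --pt "0 0 0 -3 0 0 0" --pt "0 0 0 0 0 0 0" --pt "0 0 0 0 0 0 0"

```text
clock: 12.32
eef_pos: [0.6152, -0.0301, 0.2406]
tool_rot: [0.657, 0.754, -0.002, -0.002]
ft_force: [-5.4, -2.2, -8.9]
grip_width: 0.0169
grasp_force: 58.9
```

move_arm --pt "0 0 -0.5 -4 0 0 0" --pt "0 0 -0.5 -5 0 0 0" --pt "0 0 -0.5 -5 0 0 0" --pt "0 0 0 -5 0 0 0" --pt "0 0 0 -5 0 0 0" --pt "0 0 0 -5 0 0 0" --pt "0 0 0 -5 0 0 0" --pt "0 0 0 -4 0 0 0" --pt "0 0 0 0 0 0 0" --pt "0 0 0 0 0 0 0"

```text
clock: 13.15
eef_pos: [0.6152, -0.0301, 0.28]
tool_rot: [0.657, 0.754, 0.0, 0.0]
ft_force: [-1.7, -1.4, -13.0]
grip_width: 0.0168
grasp_force: 59.0
```

move_arm --pt "0 0 0 -4 0 0 0" --pt "0 0 0 -4 0 0 0" --pt "0 0 0 -3 0 0 0" --pt "0 0 0 0 0 0 0" --pt "0 0 0 0 0 0 0" --pt "0 0 0 0 0 0 0"

```text
clock: 13.65
eef_pos: [0.6151, -0.0299, 0.2908]
tool_rot: [0.657, 0.754, 0.0, -0.0]
ft_force: [-0.6, -2.2, -13.2]
grip_width: 0.0167
grasp_force: 59.0
```

```bash
python3 -c "
from h import *
plan([.6152,-.030,.2904],97.7)
im=bot.camera('wrist');S=bot.camera('side')
o=np.zeros((600,800,3),np.uint8);o[:480,:480]=cv2.resize(S[185:305,240:360],None,fx=4,fy=4,interpolation=2);o[:480,480:]=im[:,0:320]
cv2.imwrite('pics/c8.png',o)
"
```

```text
shift [-0.1  0.1  0.4] az 0.2 tilt 0.02 at [ 0.6151 -0.0299  0.2908] ang 97.9 t 13.65 F [ -0.6  -2.2 -13.2] w 0.0167 gf 59.0 j [-0.05  0.47  0.47  1.57  0.    1.39]
```

View pics/c8.png

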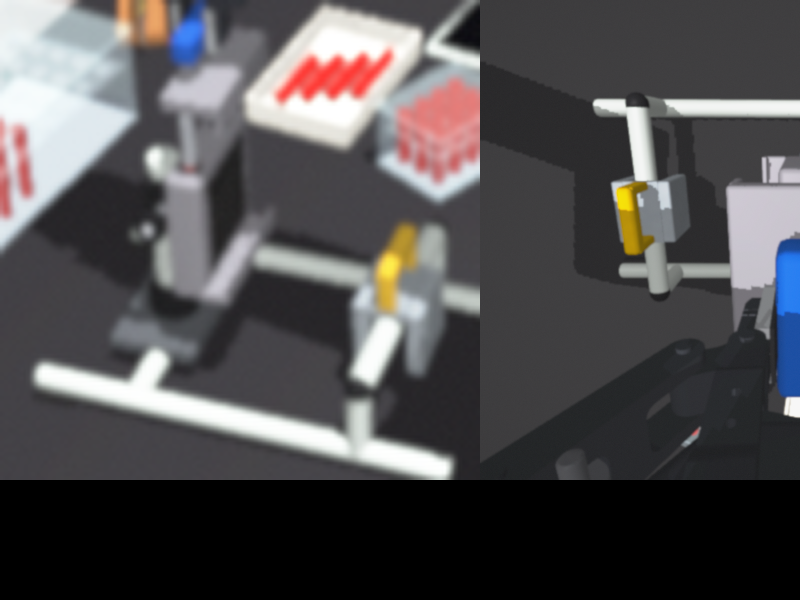

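The rods are out with the red band just at the housing top (190,168). The weight still hangs astride, the feet are in place, and the pull of 13 N matches 0.060 m, so I'm handing in.

```bash
python3 -c "
from workcell import bot
print(bot.job_done())"
```

```text
the job is handed in; nothing more can be done
None
```

The grey weight hangs astride the front bar, and the blue grip is held with the jaw drawn about 60 mm, the red bands level with the housing top; the job was handed in at about 14 s and no verdict came back.

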